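# Face a tracking beacon to its optical programmer

### The arm

A 7-joint arm with a two-finger parallel gripper is mounted at the origin on the work surface. World frame = base frame: x ahead of the robot, y to its left, z up, the work surface at z = 0. Lengths are in m, angles in degrees, forces in N, time in s.
With the tool pointing down it reaches from about 0.425 to 0.925 m from the base axis. Payload 6.8 kg.
Tool frame: the origin (TCP) lies between the finger pads; the fingertips stand 11 mm ahead of it and the grasp point (between the pads) lies 8 mm behind it; z points along the fingers, y is the direction in which the jaws open and shut (so a half turn about z gives the same grasp; the last joint's range is limited). The gripper opens to 88 mm and grips with 3 to 60 N. Pads are 20 mm wide; open, the fingers measure 115 mm over their backs; the gripper's body (75 mm by 178 mm) begins 61 mm behind the grasp point.
Start: joints at [69.781, 27.33, 1.283, 89.118, -0.659, 63.558, -4.761], TCP at [0.164, -0.655, 0.197] pointing down, gripper open.
Joint ranges: [-169.35, 169.35], [-19.33, 120.38], [-80.79, 83.38], [13.8, 139.57], [-78.32, 258.32], [9.67, 109.79], [-169.56, 169.56]. Speed limits (degrees/s): [136.94, 136.94, 180, 180, 180, 180, 180].

### API

Orientations are given as [roll, pitch, yaw] about the fixed x, y, z axes, in that order (R = Rz(yaw) Ry(pitch) Rx(roll)).
In Python, from rig import r gives the robot as it stands.
- The arm moves only by the tool carry_out, never from a script. Its argument "deltas" is a list of rows, each a list of 7 numbers: the finger opening in cm, from 0 to 8.78, then the shift along the world's x, y, z in cm, then the turn, a rotation vector about the world's x, y, z in degrees. A call has 1 to 20 rows; each row shifts and turns the commanded pose from where the row before left it; what a row does not reach is not made up. A row lasts 1/12 s, in which the tool goes at most 41.7 mm and 7.16 degrees, less where a joint would pass 70% of its speed; a pose out of reach is approached as far as the arm can. A call is refused whole if a number of a shift passes 4.17 or a number of a turn 7.16, either way. A call with a gripper value outside its range is refused whole. The fingers move at their own pace and stop on an object; "squeeze" is the grip in N (left out, the last holds). Time passes only in rows, so rows that do not move let the fingers close. It gives the time, the measured TCP pose, the force and the opening at its end, in the units of the state.
- r.observe(): the state, without advancing time (a new reading comes with each control period).
- r.grab_frame(name): name is "scene" or "top"; returns the picture (384x512x3 uint8, red, green, blue); there is no depth.
- r.camera_params(name): a dict with "fx", "fy", "cx", "cy" (pixels), "distortion" ([k1, k2, p1, p2, k3] as OpenCV has them; the pictures are not rectified), "R" (3x3) and "t" (3): a world point X has camera coordinates R X + t. Camera axes: x right, y down, z forward; pixel columns grow to the right and rows downward; lengths in m; the calibration is good to about 2 mm. A picture is of the moment at which its call begins. camera_params takes no time and is no camera call.
- r.hand_in(): hands the job in, once; it reports no verdict.
Trained networks look in the newest picture that a camera, given by its name, has taken for a name from the list of things; names that differ only in an ending like _2 or _b are one class to them, and where a whole thing is asked for, a point or a joint stands for the part that bears it (a point fixed in the world has none). Each returns a list of dicts, best first, with "confidence" (0 to 1); they miss things now and then, are a little off and sometimes report something else, mostly with a low value. They report only what shows in the picture. A call takes as long as a camera call. They do not tell look-alikes from the thing itself.
- r.trace(query, camera): "region" (384x512 bool, what is visible of it) and "rect" ([centre column, centre row, width, height] in pixels, round what is visible of it).
The state is a dict: "t": time; "qpos": joint angles; "qvel": joint speeds; "joint_torque": joint torques, N m; "eef_pos": TCP position; "tool_rot": TCP orientation; "contact_force": force on the tool from outside, world axes, zero at the start; "moment": the same for the moment, N m; "opening": finger opening in m.
Only numpy, scipy, OpenCV 4.12 (cv2) and the standard library are available. Lean on these libraries where they do the work, as an engineer would, in place of code of your own. Each camera call takes 0.05 s, during which the arm holds its last target. There are 200 camera calls.

### The job

The orange tracking beacon is standing on the optical programmer's round plate with its lens facing the wrong way. Turn it so that its lens looks straight at the programmer's red window, leaving it standing upright and wholly on the round plate, and set the programmer's selector knob so that its white pointer points at the green dot. Either may be done first; don't tip the beacon over, and leave the other things on the table where they are.

Things in the scene. Friction and masses are not known exactly. Their poses are not given: they have to be found in the camera images.
- programmer: optical programmer, fixed to the table: grey base 130 x 240 mm, 8 mm thick; a blue block on its +y part (120 mm in x, y from 0 to 110 mm, top 85 mm above the table) and a round black plate with a white rim on its -y part. Origin on the table, x across the base, z up; the block's red window looks along -y
- programmer_window (a point): centre of the red window (36 x 24 mm, white frame) in the block's -y face, 62 mm above the table; axes as the programmer's
- programmer_plate (a point): centre of the top of the round plate, 92 mm across, 12 mm above the table and 70 mm from the window's face; axes as the programmer's
- green_dot (a point): the green dot (15 mm across) on the block's top, 37 mm from the selector's axis; the other dots there are white and smaller
- selector (a joint): angle of the selector knob, rad, 0 to 2.25, growing clockwise seen from above; its pointer is on the green dot at 1.5; it stays where it is left
- selector_grip (a point): on the selector's upright axis, 115 mm above the table, a good height to grip; its x axis points along the knob's grip bar (42 mm long, 12 mm thick, from 91 to 122 mm above the table) towards the end with the white pointer line. Under the bar is a round flange 44 mm across, 6 mm high. The knob stands in the middle of the block's top
- beacon: loose orange canister with black ends, 56 mm across, 120 mm high, about 0.3 kg, standing on the round plate; origin at the centre of its underside, z up its axis, x out through its lens. A white stripe on its black top runs from the middle to the lens side
- beacon_lens (a point): the red lens in a white frame (28 x 38 mm) on the beacon's side, 28 mm from its axis and 50 mm above its underside
- spare_beacon: another standing canister, same shape as the beacon but green; not the one to turn
- screwdriver: loose red-handled screwdriver, 160 mm long, lying on the table near the programmer; origin under its middle
- microphone: loose black hand microphone, 63 x 85 x 28 mm, lying flat on the other side of the programmer; origin under its middle
- goblet: loose steel goblet, 125 mm high, 72 mm wide; origin under its foot
- multimeter: loose yellow multimeter lying flat, 150 x 78 x 46 mm; origin under its middle
- mouse: loose black computer mouse, 86 x 62 x 34 mm; origin under its front half
- tape_roll: loose yellow roll of tape lying flat, 90 mm across, 24 mm high; origin under its centre
Things that resemble listed ones, but are neither listed nor needed, are in the scene too. What is shaped like the beacon but pink or purple is not meant.

How it is judged (in metres and radians):
At the end, for the whole second after the job is handed in: The beacon stands upright and still on the plate, its axis within 20 mm of the plate's centre, and the line from its axis through its lens passes within 20 mm of the window's centre (about 16 degrees); the selector is within 0.2 rad of the green dot (1.3 to 1.7) (y of programmer_window in the frame of beacon between -0.02 and 0.02 m and x of programmer_window in the frame of beacon above 0.03 m and horizontal distance between beacon and programmer_plate below 0.02 m and z of beacon in the frame of programmer_plate between -0.004 and 0.004 m and angle between beacon's own z axis and vertical below 0.08 rad and linear speed of beacon below 0.02 m/s and value of joint selector between 1.3 and 1.7 rad); the robot touches nothing.
It fails at once if the beacon is tipped over (more than 0.5 rad) (angle between beacon's own z axis and vertical above 0.5 rad).
It fails at once if another thing on the table is moved by more than 30 mm (distance of any of spare_beacon, screwdriver, microphone, goblet, multimeter, mouse, tape_roll from where it was at the start of the episode above 0.03 m).
It also fails if it takes over 72 s, if anything falls off the work surface, if the arm or the gripper's body presses on something with over 40 N, if the wrist force passes 120 N, or if a joint passes its speed limit or range.

## Working session

There is one attempt and no reset: what is moved stays moved. The work goes in short steps, Python scripts to look and compute and a tool call to move; the robot and the scene stay as the last step left them, time stands still between calls to the robot, and variables do not carry over. Pictures are saved under pics/ and viewed, about 8 in all and at most 12, crops included, and the job is handed in when it is done.

Besides the shell and the picture viewer there is one more tool, called after "Emit:" as a command line: name --pt "numbers of a row" for each row, then --argument value for the rest. carry_out: Moves the arm, as the interface text tells. Its arguments: {"type":"object","properties":{"deltas":{"type":"array"},"squeeze":{"type":"number"}},"required":["deltas"]}

```bash
mkdir -p pics
python3 - <<'E'
from rig import r
import cv2
print(r.observe())
for n in("scene","top"):
    im=r.grab_frame(n); cv2.imwrite(f"pics/{n}0.png",cv2.resize(im[:,:,::-1],(800,600),interpolation=cv2.INTER_CUBIC))
    p=r.camera_params(n); print(n,{k:p[k] for k in p})
    for q in("programmer","beacon","selector","green_dot","programmer_plate","programmer_window","beacon_lens"):
        try:
            for d in r.trace(q,n)[:4]: print(q,round(d["confidence"],2),[round(float(x)) for x in d["rect"]])
        except Exception as e: print(q,e)
E
```

```text
{'t': 0.0, 'qpos': array([69.78037083, 27.37523802,  1.28034478, 89.17774493, -0.65759418,
       63.55397118, -4.76194302]), 'qvel': array([-0.01071923, -0.07081843, -0.02636405,  0.06397812, -0.05640932,
        0.13286013, -0.02740786]), 'joint_torque': array([-9.66512562e-04, -5.82844520e+01,  1.53489724e+00, -2.72599053e+01,
       -5.41491550e-02,  1.68523681e-02,  1.83736188e-04]), 'eef_pos': array([ 0.1634151 , -0.65427733,  0.19589256]), 'tool_rot': array([-1.79900777e+02,  8.68436531e-03,  1.40267929e+01]), 'contact_force': array([-0.39034033,  0.35442278, -0.29206374]), 'moment': array([ 0.00276324,  0.00293103, -0.03423367]), 'opening': 0.08790766329550066}
scene {'fx': 353.3903516738835, 'fy': 353.3903516738835, 'cx': 260.5645644837352, 'cy': 189.28675733175194, 'distortion': array([0.03000675, 0.        , 0.        , 0.        , 0.        ]), 'R': array([[-0.46208978,  0.88680801,  0.00667751],
       [ 0.70186734,  0.37030439, -0.60848738],
       [-0.54208419, -0.27648907, -0.79353546]]), 't': array([ 0.27617285, -0.27560756,  1.40693142])}
programmer 0.88 [252, 238, 
[... 732 characters left out ...]
, -0.020704  , -0.0657835 ],
       [ 0.06583559, -0.00184388, -0.99782878]]), 't': array([-0.06154961,  0.50788235,  1.07627093])}
programmer 0.43 [312, 171, 26, 25]
beacon 0.93 [272, 162, 16, 21]
beacon 0.89 [256, 105, 20, 31]
beacon 0.88 [293, 111, 24, 31]
beacon 0.59 [285, 208, 21, 22]
selector 0.56 [232, 152, 16, 16]
selector 0.55 [249, 157, 79, 57]
green_dot 0.96 [252, 157, 80, 53]
programmer_plate 0.67 [248, 157, 78, 52]
programmer_window 0.85 [250, 155, 79, 54]
programmer_window 0.5 [396, 216, 35, 25]
programmer_window 0.47 [141, 112, 26, 31]
beacon_lens 0.79 [257, 107, 17, 30]
beacon_lens 0.76 [293, 106, 22, 31]
beacon_lens 0.73 [253, 158, 82, 54]
beacon_lens 0.69 [283, 210, 21, 19]
```

Run:
```python
from rig import r
import cv2,numpy as np
a=r.grab_frame("scene");b=r.grab_frame("top")
ca=cv2.resize(a[190:300,180:330],(800,587),interpolation=cv2.INTER_CUBIC)
cb=cv2.resize(b[110:200,190:310],(800,600),interpolation=cv2.INTER_CUBIC)
cv2.imwrite("pics/ca.png",ca[:,:,::-1]);cv2.imwrite("pics/cb.png",cb[:,:,::-1])
```

```text
(no output)
```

View pics/scene0.png

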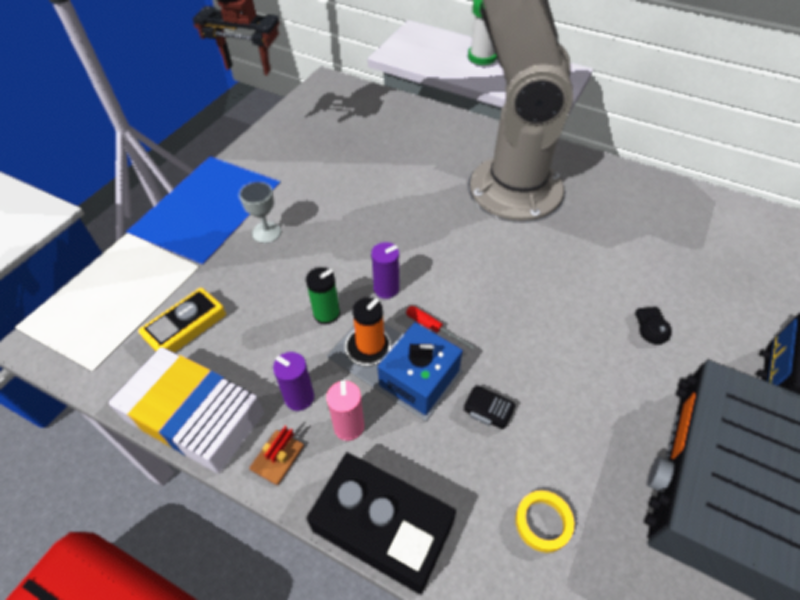

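View pics/ca.png

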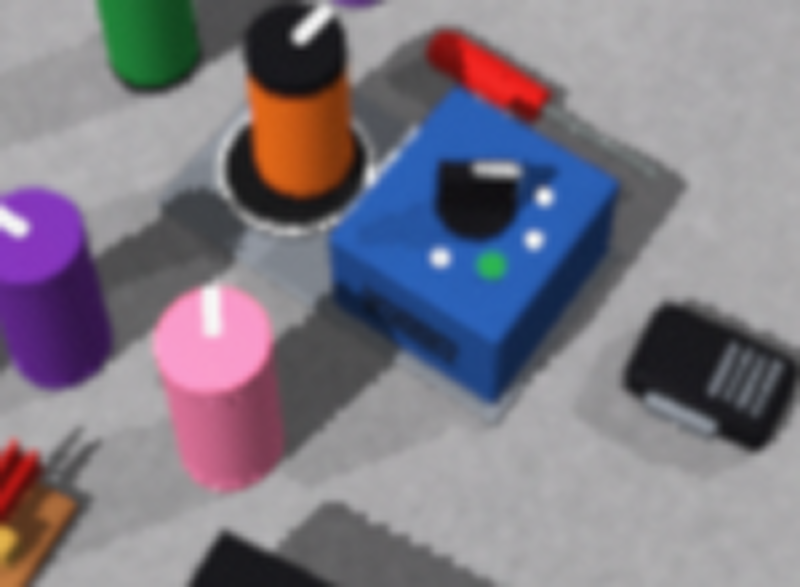

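View pics/cb.png

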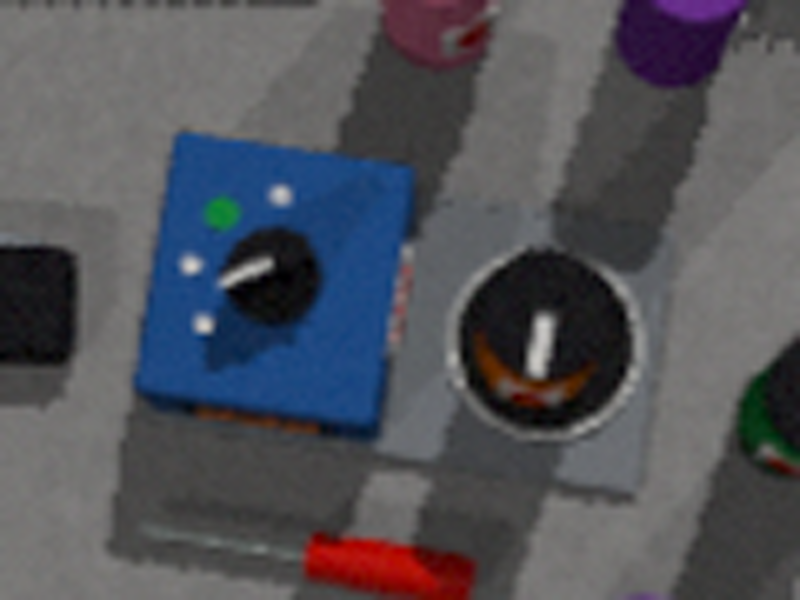

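```bash
cat > h.py <<'E'
from rig import r
import cv2,numpy as np
from scipy.optimize import least_squares
def proj(n,X):
    p=r.camera_params(n);K=np.array([[p['fx'],0,p['cx']],[0,p['fy'],p['cy']],[0,0,1]])
    return cv2.projectPoints(np.array(X,float).reshape(-1,3),cv2.Rodrigues(p['R'])[0],p['t'],K,p['distortion'])[0].reshape(-1,2)
def ray(n,uv,z):
    p=r.camera_params(n);K=np.array([[p['fx'],0,p['cx']],[0,p['fy'],p['cy']],[0,0,1]])
    q=cv2.undistortPoints(np.array(uv,float).reshape(-1,1,2),K,p['distortion']).reshape(-1,2)
    d=np.c_[q,np.ones(len(q))]@p['R'];C=-p['R'].T@p['t']
    return C+d*((z-C[2])/d[:,2])[:,None]
S=lambda a:np.array(a,float)/5.3333+[179.6,189.6]
T=lambda a:np.array(a,float)/6.6667+[189.6,109.6]
E
python3 - <<'E'
from h import *
L=np.array([[60,110],[60,0],[-60,0],[-60,110]])/1e3
t=T([[180,135],[412,168],[378,428],[140,388]]); s=S([[495,345],[330,238],[460,88],[618,185]])
def W(q,l,z): c,s_=np.cos(q[2]),np.sin(q[2]); l=np.atleast_2d(l); return np.c_[l@np.array([[c,s_],[-s_,c]])+q[:2],np.full(len(l),z)]
f=lambda q,m=3:np.concatenate([(proj(n,W(q,L,.085))-o).ravel() for k,n,o in((1,"top",t),(2,"scene",s)) if m&k])
for m in(1,2,3):
    q=least_squares(f,[.6,0,-.15],args=(m,)).x; print(m,q[:2],np.degrees(q[2]),abs(f(q,m)).max())
for nm,l in(("window",[0,0]),("plate",[0,-.07]),("knob",[0,.055])): print(nm,W(q,l,0)[0,:2])
k=W(q,[0,.055],0)[0,:2]
for n,M,P in(("top",T,dict(plate=([545,343],.012),green=([222,212],.085),s0=([545,315],.132),s1=([538,375],.132),k0=([270,265],.122),k1=([222,285],.122))),
 ("scene",S,dict(green=([491,265],.085),s0=([300,42],.132),s1=([330,12],.132),k0=([475,170],.122),k1=([520,172],.122)))):
    R={a:ray(n,[M(v)],z)[0,:2] for a,(v,z) in P.items()}
    for a in R: print(n,a,R[a].round(4))
    an=lambda v:np.degrees(np.arctan2(v[1],v[0]))
    print("stripe",an(R['s1']-R['s0']),"knobline",an(R['k1']-R['k0']),"knob c->tip",an(R['k1']-k),"green",an(R['green']-k),np.hypot(*(R['green']-k)))
E
```

```text
1 [ 0.59931658 -0.02405654] -7.12760777146388 1.1393430289519983
2 [ 0.60152287 -0.02237923] -8.456833483783788 1.2022091925694554
3 [ 0.60028864 -0.02330201] -7.780916686529326 1.425717608701575
window [ 0.60028864 -0.02330201]
plate [ 0.59081165 -0.09265752]
knob [0.60773485 0.03119161]
top plate [ 0.5901 -0.0916]
top green [0.6358 0.056 ]
top s0 [ 0.5853 -0.0867]
top s1 [ 0.5597 -0.0842]
top k0 [0.606  0.0309]
top k1 [0.5969 0.0513]
stripe 174.40405540701792 knobline 113.98850005877364 knob c->tip 118.34624574165129 green 41.508318194923284 0.037422519711070704
scene green [0.6355 0.0538]
scene s0 [ 0.5861 -0.0865]
scene s1 [ 0.5611 -0.0822]
scene k0 [0.6087 0.03  ]
scene k1 [0.599 0.051]
stripe 170.2275904761202 knobline 114.77956428851205 knob c->tip 113.75922646107851 green 39.123311846588265 0.03575317244467023
```

Emit:
carry_out --pt "8.78 2.1 2.8 0.1 0 0 0" --pt "8.78 2.1 2.8 0.1 0 0 0" --pt "8.78 2.1 2.8 0.1 0 0 0" --pt "8.78 2.1 2.8 0.1 0 0 0" --pt "8.78 2.1 2.8 0.1 0 0 0" --pt "8.78 2.1 2.8 0.1 0 0 0" --pt "8.78 2.1 2.8 0.1 0 0 0" --pt "8.78 2.1 2.8 0.1 0 0 0" --pt "8.78 2.1 2.8 0.1 0 0 0" --pt "8.78 2.1 2.8 0.1 0 0 0" --pt "8.78 2.1 2.8 0.1 0 0 0" --pt "8.78 2.1 2.8 0.1 0 0 0" --pt "8.78 2.1 2.8 0.1 0 0 0" --pt "8.78 2.1 2.8 0.1 0 0 0" --pt "8.78 2.1 2.8 0.1 0 0 0" --pt "8.78 2.1 2.8 0.1 0 0 0" --pt "8.78 2.1 2.8 0.1 0 0 0" --pt "8.78 2.1 2.8 0.1 0 0 0" --pt "8.78 2.1 2.8 0.1 0 0 0" --pt "8.78 2.1 2.8 0.1 0 0 0"

```text
t: 2.57
eef_pos: [0.5845, -0.0935, 0.2171]
tool_rot: [180.0, -0.0, 14.0]
contact_force: [0.4, -0.0, -0.5]
opening: 0.0879
```

Run:
```python
from h import *
o=r.observe(); print(o['t'],o['qpos'].round(1),o['eef_pos'].round(4),o['tool_rot'].round(1))
b=[.5858,-.0866]
k=.64
for n,uv in dict(green=(325,312),pur1=(386,288),pur2=(300,398),pink=(347,428)).items():
    x=ray("scene",[np.array(uv)*k],.01)[0,:2]; print(n,x.round(3),np.hypot(*(x-b)).round(3))
```

```text
2.5667 [ 16.8  19.5 -17.4  98.6   6.5  62.8 -78.7] [ 0.5845 -0.0935  0.2171] [180.  -0.  14.]
green [ 0.562 -0.212] 0.128
pur1 [ 0.446 -0.13 ] 0.146
pur2 [ 0.75  -0.146] 0.175
pink [ 0.761 -0.037] 0.182
```

Emit:
carry_out --pt "8.78 0.01 0.06 -0.4 0 0 6.9" --pt "8.78 0.01 0.06 -0.4 0 0 6.9" --pt "8.78 0.01 0.06 -0.4 0 0 6.9" --pt "8.78 0.01 0.06 -0.4 0 0 6.9" --pt "8.78 0.01 0.06 -0.4 0 0 6.9" --pt "8.78 0.01 0.06 -0.4 0 0 6.9" --pt "8.78 0.01 0.06 -0.4 0 0 6.9" --pt "8.78 0.01 0.06 -0.4 0 0 6.9" --pt "8.78 0.01 0.05 -0.4 0 0 6.9" --pt "8.78 0.01 0.04 -0.4 0 0 6.9" --pt "8.78 0.01 0.04 -0.4 0 0 6.9" --pt "8.78 0.01 0.04 -0.4 0 0 6.9" --pt "8.78 0.01 0.04 -0.4 0 0 6.9" --pt "8.78 0 0 -1.1 0 0 0" --pt "8.78 0 0 -1.1 0 0 0" --pt "8.78 0 0 -1.1 0 0 0" --pt "8.78 0 0 -1.1 0 0 0" --pt "8.78 0 0 -1.1 0 0 0" --pt "8.78 0 0 0 0 0 0" --pt "8.78 0 0 0 0 0 0"

```text
t: 4.23
eef_pos: [0.5844, -0.0878, 0.109]
tool_rot: [-179.9, -0.0, 103.7]
contact_force: [0.3, 0.8, 1.2]
opening: 0.088
```

Emit:
carry_out --pt "5 0 0 0 0 0 0" --pt "5 0 0 0 0 0 0" --pt "5 0 0 0 0 0 0" --pt "5 0 0 0 0 0 0" --pt "5 0 0 0 0 0 0" --pt "5 0 0 0 0 0 0" --pt "5 0 0 0 0 0 0" --pt "5 0 0 0 0 0 0" --pt "5 0 0 0 0 0 0" --pt "5 0 0 0 0 0 0" --squeeze 20

```text
t: 5.07
eef_pos: [0.5849, -0.088, 0.1098]
tool_rot: [-180.0, -0.0, 103.7]
contact_force: [0.1, 0.2, -0.1]
opening: 0.0501
```

Run:
```python
from h import *
a=r.grab_frame("scene");b=r.grab_frame("top")
ca=cv2.resize(a[150:290,180:300],(480,560),interpolation=cv2.INTER_CUBIC)[:,:400]
cb=cv2.resize(b[110:200,210:310],(400,360),interpolation=cv2.INTER_CUBIC)
c=np.zeros((560,800,3),np.uint8);c[:,:400]=ca;c[:360,400:]=cb
cv2.imwrite("pics/g1.png",c[:,:,::-1]);print(r.observe()['opening'])
```

```text
0.049911547180239796
```

View pics/g1.png

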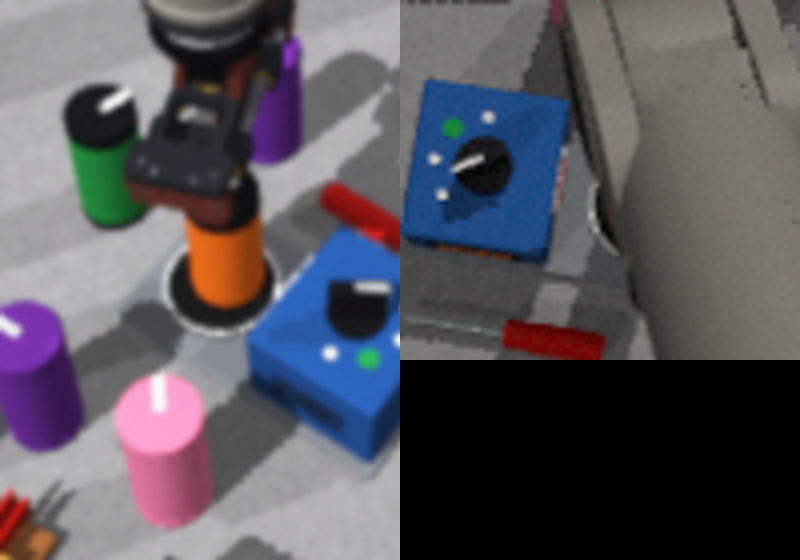

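Emit:
carry_out --pt "3 0 0 0 0 0 0" --pt "3 0 0 0 0 0 0" --pt "3 0 0 0 0 0 0" --pt "3 0 0 0 0 0 0" --pt "3 0 0 0 0 0 0" --pt "3 0 0 0 0 0 0"

```text
t: 5.67
eef_pos: [0.5849, -0.088, 0.1099]
tool_rot: [-180.0, -0.0, 103.7]
contact_force: [0.1, 0.1, -0.2]
opening: 0.03
```

Run:
```python
from h import *
a=r.grab_frame("scene")
ca=cv2.resize(a[185:265,190:270],(600,600),interpolation=cv2.INTER_CUBIC)
P=[[.5858,-.0866,.132],[.5858,-.0866,.012],[.5849,-.088,.1098]]
for (u,v) in (proj("scene",P)-[189.6,184.6])*7.5: cv2.circle(ca,(int(u),int(v)),5,(0,255,0),1)
cv2.imwrite("pics/g2.png",ca[:,:,::-1]);print(r.observe()['opening'])
```

```text
0.030082264397779647
```

View pics/g2.png

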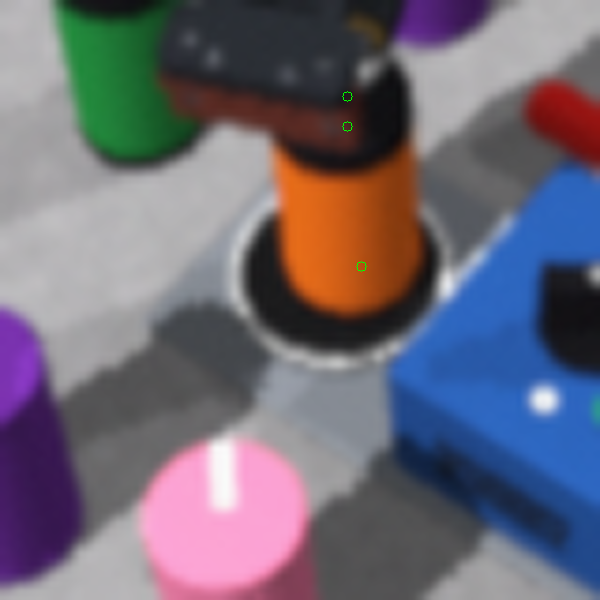

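Emit:
carry_out --pt "3 0 0 0 0 0 -6" --pt "3 0 0 0 0 0 -6" --pt "3 0 0 0 0 0 -6" --pt "3 0 0 0 0 0 -6" --pt "3 0 0 0 0 0 -6" --pt "3 0 0 0 0 0 -6" --pt "3 0 0 0 0 0 -6" --pt "3 0 0 0 0 0 -6" --pt "3 0 0 0 0 0 -6" --pt "3 0 0 0 0 0 -6" --pt "3 0 0 0 0 0 -6" --pt "3 0 0 0 0 0 -6" --pt "3 0 0 0 0 0 0"

```text
t: 6.8
eef_pos: [0.585, -0.0878, 0.1099]
tool_rot: [180.0, -0.0, 31.5]
contact_force: [-0.2, -0.8, 0.2]
opening: 0.0299
```

Run:
```python
from h import *
a=r.grab_frame("scene")
ca=cv2.resize(a[175:255,190:270],(600,600),interpolation=cv2.INTER_CUBIC)
cv2.imwrite("pics/g3.png",ca[:,:,::-1]);print(r.observe()['opening'])
```

```text
0.029969327497070486
```

View pics/g3.png

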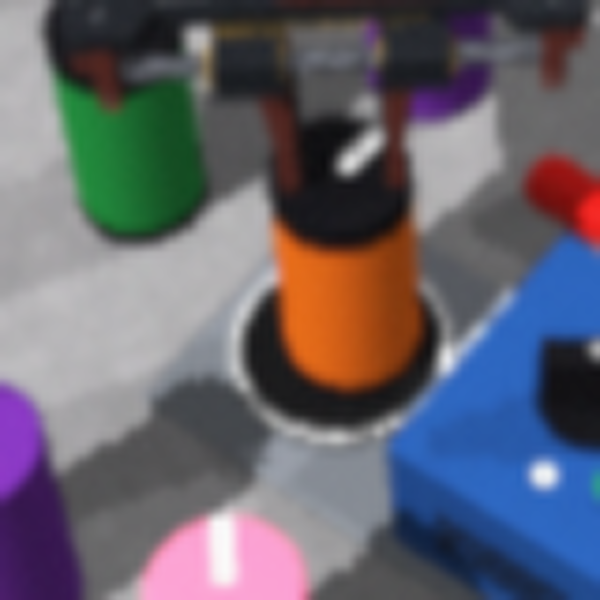

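Run:
```python
from h import *
o=r.observe();print(o['eef_pos'],o['tool_rot'],o['qpos'].round(1))
m=np.array([[342,188]])/7.5+[189.6,174.6]
for z in(.09,.099,.12,.132,.14): print(z,ray("scene",m,z)[0].round(4))
y=np.array([np.sin(np.radians(31.5)),-np.cos(np.radians(31.5)),0])
for z in (.099,.118,.132,.17): print(z,[((proj("scene",[[.585,-.0878,z]+s*.02*y])[0]-[189.6,174.6])*7.5).round() for s in(-1,1)])
print(proj("top",[[.5858,-.0866,.132]]),)
```

```text
[ 0.58495294 -0.08783573  0.10993902] [1.79981667e+02 3.90299010e-03 3.18529562e+01] [ 15.4  26.  -16.7 104.6   9.4  50.8 -63.8]
0.09 [ 0.5683 -0.1014  0.09  ]
0.099 [ 0.5738 -0.0977  0.099 ]
0.12 [ 0.5864 -0.0892  0.12  ]
0.132 [ 0.5936 -0.0843  0.132 ]
0.14 [ 0.5984 -0.0811  0.14  ]
0.099 [array([401., 216.]), array([298., 221.])]
0.118 [array([399., 187.]), array([295., 193.])]
0.132 [array([398., 166.]), array([293., 171.])]
0.17 [array([395., 105.]), array([286., 110.])]
[[271.3061424  156.65959627]]
```

Emit:
carry_out --pt "3 0 0 1.5 0 0 0" --pt "3 0 0 1.5 0 0 0" --pt "3 0 0 1.0 0 0 0" --pt "8.78 0 0 0 0 0 6" --pt "8.78 0 0 0 0 0 6" --pt "8.78 0 0 0 0 0 6" --pt "8.78 0 0 0 0 0 6" --pt "8.78 0 0 0 0 0 6" --pt "8.78 0 0 0 0 0 6" --pt "8.78 0 0 0 0 0 6" --pt "8.78 0 0 0 0 0 6" --pt "8.78 0 0 0 0 0 6" --pt "8.78 0 0 0 0 0 6" --pt "8.78 0 0 0 0 0 6" --pt "8.78 0 0 0 0 0 6" --pt "8.78 0 0 0 0 0 0" --pt "8.78 0 0 0 0 0 0"

```text
t: 8.27
eef_pos: [0.5848, -0.0882, 0.1499]
tool_rot: [180.0, -0.0, 103.6]
contact_force: [-0.1, 0.9, 0.5]
opening: 0.0879
```

Run:
```python
from h import *
a=r.grab_frame("scene")
ca=cv2.resize(a[150:250,180:280],(600,600),interpolation=cv2.INTER_CUBIC)
cv2.imwrite("pics/g4.png",ca[:,:,::-1]);print(r.observe())
```

```text
{'t': 8.3167, 'qpos': array([ 27.29906611,  25.66243636, -32.31234782, 101.86597197,
        15.99870926,  57.07116301,   2.34225035]), 'qvel': array([-0.46790757, -0.13404785,  0.3671918 ,  0.06612138,  0.15195869,
       -0.06394624,  0.04554257]), 'joint_torque': array([ 1.77907781e-01, -5.04727721e+01, -6.03163362e+00, -2.45707726e+01,
       -3.48941493e-02,  2.38807214e-02,  1.01478703e-01]), 'eef_pos': array([ 0.58487908, -0.08812203,  0.14987707]), 'tool_rot': array([ 1.79994797e+02, -8.14795509e-03,  1.03588209e+02]), 'contact_force': array([ 0.24661107, -0.05366876, -0.74399485]), 'moment': array([-0.05802041, -0.10369631,  0.02278302]), 'opening': 0.08778552472676238}
```

View pics/g4.png

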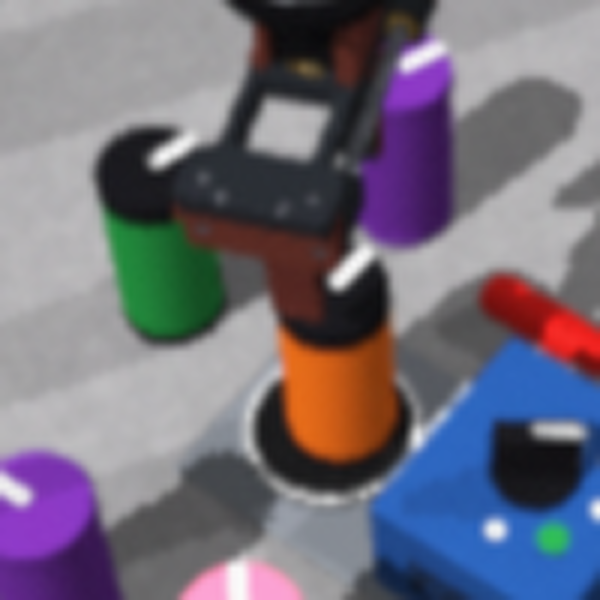

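Run:
```python
from h import *
for z in(.12,.139,.155,.17):
  print(z,((proj("scene",[[.585+.972*d,-.0881+.235*d,z] for d in(.044,.0575)])-[179.6,149.6])*6).round())
```

```text
0.12 [[310. 373.]
 [302. 397.]]
0.139 [[308. 350.]
 [299. 374.]]
0.155 [[306. 330.]
 [297. 354.]]
0.17 [[304. 311.]
 [295. 335.]]
```

Run:
```python
from h import *
for z in(.2,.219,.237,.255,.27):
  c=np.array([.585,-.0881])+.089*np.array([.972,.235]); t=np.array([-.235,.972])*.0375
  print(z,((proj("scene",[[*(c+s*t),z] for s in(-1,1)])-[179.6,149.6])*6).round().tolist())
```

```text
0.2 [[185.0, 336.0], [354.0, 371.0]]
0.219 [[180.0, 310.0], [352.0, 346.0]]
0.237 [[175.0, 285.0], [350.0, 321.0]]
0.255 [[171.0, 259.0], [348.0, 295.0]]
0.27 [[166.0, 236.0], [346.0, 273.0]]
```

Emit:
carry_out --pt "8.78 0 0 -1 0 0 0" --pt "8.78 0 0 -1 0 0 0" --pt "8.78 0 0 -1 0 0 0" --pt "8.78 0 0 -1 0 0 0" --pt "8.78 0 0 -1 0 0 0" --pt "8.78 0 0 -1 0 0 0" --pt "8.78 0 0 -1 0 0 0" --pt "8.78 0 0 -1 0 0 0" --pt "8.78 0 0 0 0 0 0"

```text
t: 9.07
eef_pos: [0.5834, -0.088, 0.0674]
tool_rot: [-179.8, -0.1, 103.7]
contact_force: [0.1, -0.0, -0.3]
opening: 0.0878
```

Emit:
carry_out --pt "5 0 0 0 0 0 0" --pt "5 0 0 0 0 0 0" --pt "5 0 0 0 0 0 0" --pt "5 0 0 0 0 0 0" --pt "5 0 0 0 0 0 0" --pt "5 0 0 0 0 0 0" --pt "5 0 0 0 0 0 0" --pt "5 0 0 0 0 0 0" --squeeze 20

```text
t: 9.73
eef_pos: [0.5854, -0.088, 0.0703]
tool_rot: [179.9, 0.0, 103.7]
contact_force: [1.7, -0.3, 3.0]
opening: 0.0558
```

Emit:
carry_out --pt "5 0 0 0.25 0 0 0" --pt "5 0 0 0.25 0 0 0" --pt "5 0 0 0 0 0 -6" --pt "5 0.05 -0.05 0 0 0 -6" --pt "5 0.05 -0.05 0 0 0 -6" --pt "5 0.05 -0.05 0 0 0 -6" --pt "5 0.05 -0.05 0 0 0 -6" --pt "5 0.05 -0.05 0 0 0 -6" --pt "5 0.05 -0.05 0 0 0 -6" --pt "5 0.05 -0.05 0 0 0 -6" --pt "5 0.05 -0.05 0 0 0 -6" --pt "5 0.05 -0.05 0 0 0 -6" --pt "5 0.05 -0.05 0 0 0 -6" --pt "5 0 0 0 0 0 -6" --pt "5 0 0 0 0 0 -6" --pt "5 0 0 0 0 0 -6" --pt "5 0 0 0 0 0 -6" --pt "5 0 0 0 0 0 0" --pt "5 0 0 0 0 0 0"

```text
t: 11.32
eef_pos: [0.5894, -0.0928, 0.0745]
tool_rot: [-180.0, 0.1, 13.9]
contact_force: [0.3, 0.0, -3.5]
opening: 0.056
```

Run:
```python
from h import *
a=r.grab_frame("scene")
ca=cv2.resize(a[175:255,190:270],(600,600),interpolation=cv2.INTER_CUBIC)
cv2.imwrite("pics/g5.png",ca[:,:,::-1]);o=r.observe();print(o['opening'],o['contact_force'])
```

```text
0.05565206218829649 [ 0.64250266  0.09999579 -2.83232634]
```

View pics/g5.png

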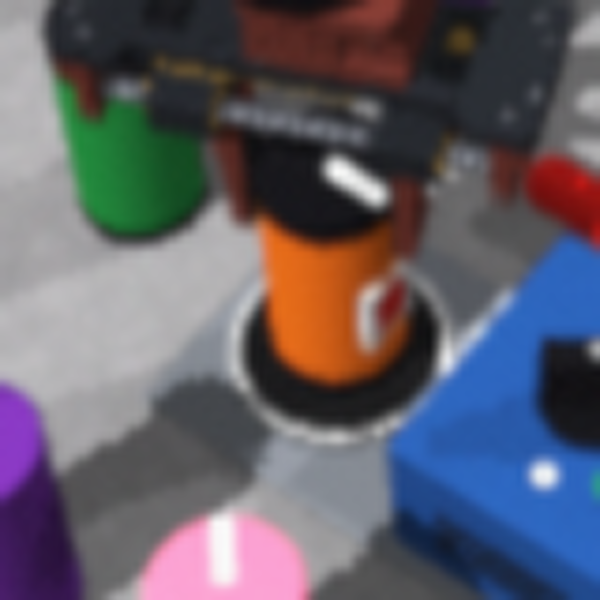

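Emit:
carry_out --pt "5 0 0 -0.15 0 0 0" --pt "5 0 0 -0.15 0 0 0" --pt "5 0 0 -0.15 0 0 0" --pt "5 0 0 0 0 0 0" --pt "5 0 0 0 0 0 0"

```text
t: 11.78
eef_pos: [0.5899, -0.0931, 0.0703]
tool_rot: [180.0, -0.0, 13.7]
contact_force: [0.2, -0.2, -3.5]
opening: 0.0557
```

Emit:
carry_out --pt "5 0 0 -0.1 0 0 0" --pt "5 0 0 0 0 0 0" --pt "5 0 0 0 0 0 0"

```text
t: 12.03
eef_pos: [0.5903, -0.0932, 0.0702]
tool_rot: [180.0, -0.0, 13.7]
contact_force: [-1.7, -1.5, 4.7]
opening: 0.0557
```

Contact with the plate. Release, rise, and head over the knob (turning toward yaw 115).

Emit:
carry_out --pt "7 0 0 0 0 0 0" --pt "7 0 0 0 0 0 0" --pt "8.78 0 0 0 0 0 0" --pt "8.78 0 0 0 0 0 0" --pt "8.78 0 0 0 0 0 0" --pt "8.78 0 0 0 0 0 0" --pt "8.78 0 0 0 0 0 0" --pt "8.78 0 0 0 0 0 0" --pt "8.78 0 0 1 0 0 0" --pt "8.78 0 0 1 0 0 0" --pt "8.78 0 0 1.5 0 0 0" --pt "8.78 0 0 1.5 0 0 0" --pt "8.78 0 0 2 0 0 0" --pt "8.78 0 0 2 0 0 0"

```text
t: 13.2
eef_pos: [0.59, -0.093, 0.1613]
tool_rot: [180.0, -0.0, 13.7]
contact_force: [0.7, -0.5, -1.5]
opening: 0.088
```

Emit:
carry_out --pt "8.78 0.1 0.7 0 0 0 5.6" --pt "8.78 0.1 0.7 0 0 0 5.6" --pt "8.78 0.1 0.7 0 0 0 5.6" --pt "8.78 0.1 0.7 0 0 0 5.6" --pt "8.78 0.1 0.7 0 0 0 5.6" --pt "8.78 0.1 0.7 0 0 0 5.6" --pt "8.78 0.1 0.7 0 0 0 5.6" --pt "8.78 0.1 0.7 0 0 0 5.6" --pt "8.78 0.1 0.7 0 0 0 5.6" --pt "8.78 0.1 0.7 0 0 0 5.6" --pt "8.78 0.1 0.7 0 0 0 5.6" --pt "8.78 0.1 0.7 0 0 0 5.6" --pt "8.78 0.1 0.7 0 0 0 5.6" --pt "8.78 0.1 0.7 0 0 0 5.6" --pt "8.78 0.1 0.7 0 0 0 5.6" --pt "8.78 0.1 0.7 0 0 0 5.6" --pt "8.78 0.1 0.7 0 0 0 5.6" --pt "8.78 0.1 0.5 0 0 0 5.6" --pt "8.78 0 0 0 0 0 0"

```text
t: 14.78
eef_pos: [0.6084, 0.0323, 0.1606]
tool_rot: [179.9, 0.0, 114.8]
contact_force: [0.1, 0.2, -0.6]
opening: 0.0875
```

Emit:
carry_out --pt "8.78 -0.1 -0.1 -1.5 0 0 0" --pt "8.78 0 0 -1.5 0 0 0" --pt "8.78 0 0 -1.5 0 0 0" --pt "8.78 0 0 -1.5 0 0 0" --pt "8.78 0 0 -1.2 0 0 0" --pt "8.78 0 0 -0.8 0 0 0" --pt "8.78 0 0 -0.5 0 0 0" --pt "8.78 0 0 0 0 0 0" --pt "8.78 0 0 0 0 0 0"

```text
t: 15.53
eef_pos: [0.6072, 0.03, 0.0748]
tool_rot: [180.0, 0.0, 114.5]
contact_force: [0.2, 0.2, 0.6]
opening: 0.0877
```

Emit:
carry_out --pt "0.8 0 0 0 0 0 0" --pt "0.8 0 0 0 0 0 0" --pt "0.8 0 0 0 0 0 0" --pt "0.8 0 0 0 0 0 0" --pt "0.8 0 0 0 0 0 0" --pt "0.8 0 0 0 0 0 0" --pt "0.8 0 0 0 0 0 0" --pt "0.8 0 0 0 0 0 0" --pt "0.8 0 0 0 0 0 0" --pt "0.8 0 0 0 0 0 0" --pt "0.8 0 0 0 0 0 0" --pt "0.8 0 0 0 0 0 0" --squeeze 15

```text
t: 16.53
eef_pos: [0.6071, 0.0301, 0.0744]
tool_rot: [180.0, -0.0, 114.5]
contact_force: [2.3, 0.2, -2.6]
opening: 0.012
```

Emit:
carry_out --pt "0.8 0 0 0 0 0 -5.3" --pt "0.8 0 0 0 0 0 -5.3" --pt "0.8 0 0 0 0 0 -5.3" --pt "0.8 0 0 0 0 0 -5.3" --pt "0.8 0 0 0 0 0 -5.3" --pt "0.8 0 0 0 0 0 -5.3" --pt "0.8 0 0 0 0 0 -5.3" --pt "0.8 0 0 0 0 0 -5.3" --pt "0.8 0 0 0 0 0 -5.3" --pt "0.8 0 0 0 0 0 -5.3" --pt "0.8 0 0 0 0 0 -5.3" --pt "0.8 0 0 0 0 0 -5.3" --pt "0.8 0 0 0 0 0 -5.3" --pt "0.8 0 0 0 0 0 -5.3" --pt "0.8 0 0 0 0 0 0" --pt "0.8 0 0 0 0 0 0"

```text
t: 17.87
eef_pos: [0.6058, 0.0304, 0.0743]
tool_rot: [-179.9, 0.1, 40.5]
contact_force: [-5.0, 0.8, 4.5]
opening: 0.0117
```

Emit:
carry_out --pt "8.78 0 0 0 0 0 0" --pt "8.78 0 0 0 0 0 0" --pt "8.78 0 0 0 0 0 0" --pt "8.78 0 0 0 0 0 0" --pt "8.78 0 0 0 0 0 0" --pt "8.78 0 0 0 0 0 0" --pt "8.78 0 0 0 0 0 0" --pt "8.78 0 0 0 0 0 0" --pt "8.78 0 0 0 0 0 0" --pt "8.78 0 0 1.5 0 0 0" --pt "8.78 0 0 2 0 0 0" --pt "8.78 0 0 3 0 0 0" --pt "8.78 0 0 3 0 0 0" --pt "8.78 0 0 1 0 0 0"

```text
t: 19.03
eef_pos: [0.6092, 0.0304, 0.1839]
tool_rot: [179.8, -0.3, 40.3]
contact_force: [-0.0, -0.6, -0.0]
opening: 0.0881
```

Emit:
carry_out --pt "8.78 -2.0 3 0 0 0 0" --pt "8.78 -2.0 3 0 0 0 0" --pt "8.78 -2.0 3 0 0 0 0" --pt "8.78 -2.0 3 0 0 0 0" --pt "8.78 -2.0 3 0 0 0 0" --pt "8.78 -2.0 3 0 0 0 0" --pt "8.78 -2.0 3 0 0 0 0" --pt "8.78 -2.0 3 0 0 0 0" --pt "8.78 -2.0 3 0 0 0 0" --pt "8.78 -2.0 3 0 0 0 0" --pt "8.78 0 0 0 0 0 0" --pt "8.78 0 0 0 0 0 0"

```text
t: 20.03
eef_pos: [0.4052, 0.3319, 0.1791]
tool_rot: [-180.0, 0.0, 40.6]
contact_force: [-0.9, -0.4, -0.5]
opening: 0.0879
```

Run:
```python
from h import *
a=r.grab_frame("scene");b=r.grab_frame("top")
ca=cv2.resize(a[180:270,200:300],(600,540),interpolation=cv2.INTER_CUBIC)
cb=cv2.resize(b[110:200,190:310],(800,600),interpolation=cv2.INTER_CUBIC)
cv2.imwrite("pics/fa.png",ca[:,:,::-1]);cv2.imwrite("pics/fb.png",cb[:,:,::-1])
```

View pics/fb.png

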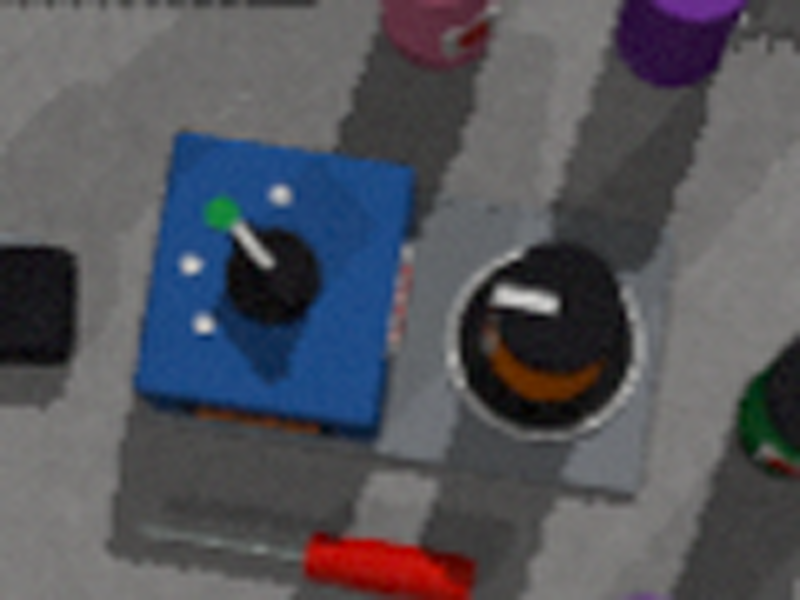

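View pics/fa.png

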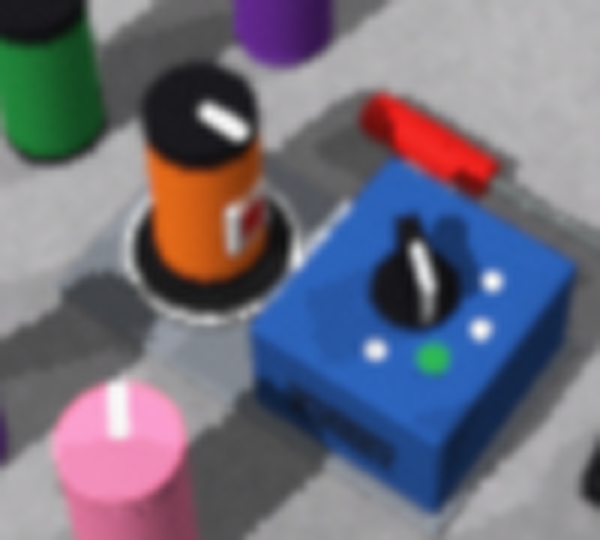

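Run:
```python
from h import *
F=lambda a:np.array(a,float)/6+[199.6,179.6]
an=lambda v:np.degrees(np.arctan2(v[1],v[0]))
w=np.array([.6003,-.0233]);pl=np.array([.5908,-.0927])
for n,M,s0,s1,k0,k1 in(("top",T,[558,303],[495,295],[268,264],[232,220]),("scene",F,[203,107],[245,133],[415,243],[430,285])):
    a,b=ray(n,[M(s0),M(s1)],.132)[:,:2];c,d=ray(n,[M(k0),M(k1)],.122)[:,:2]
    u=(b-a)/np.hypot(*(b-a)); e=w-a
    print(n,"axis",a.round(4),"off plate",(a-pl).round(4),"yaw",an(b-a).round(1),"want",an(e).round(1),"window y",(u[0]*e[1]-u[1]*e[0]).round(4),"knob",an(d-c).round(1))
```

```text
top axis [ 0.5905 -0.0921] off plate [-0.0003  0.0006] yaw 83.9 want 81.9 window y -0.0025 knob 40.4
scene axis [ 0.5891 -0.0927] off plate [-0.0017 -0.    ] yaw 81.2 want 80.9 window y -0.0004 knob 43.6
```

All within tolerance, so I'm handing in.

Run:
```python
from rig import r
o=r.observe();print(o['t'],abs(o['qvel']).max(),o['contact_force'].round(1));print(r.hand_in())
```

```text
20.1333 1.2095907382906486 [-0.2 -0.2 -0.3]
the job is handed in; nothing more can be done
None
```

I turned the orange beacon about 90° clockwise so its lens faces the programmer's red window. I also turned the selector knob about 74° clockwise onto the green dot, and handed the job in at about 20 s. No verdict is reported.

| Last check | Measured | Limit |
|---|---|---|
| Beacon axis from plate centre | under 2 mm (both cameras) | 20 mm |
| Lens line from window centre | under 3 mm (both cameras) | 20 mm |
| Knob pointer direction | 40.4° (top), 43.6° (scene); green dot at 39–41.5° | about ±11° |

- **Beacon:** it stands upright on the plate in both final pictures.
- **Arm:** it was clear of everything and nearly still, with almost no contact force.
- **Other things:** the neighbouring things in the final crops looked unmoved. I did not measure them, and the goblet, multimeter, mouse and tape roll were not in those crops.

**What disagreed:** the reported tool height is about 38 mm lower than the cameras show. Because of that, my first grasp closed above the beacon without touching it. I used the camera height after that, and both grips then read the expected widths: 56 mm on the beacon and 12 mm on the knob.

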